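# Swap two clock gears between their tubs and snap the lids on

### The arm

A 6-joint arm with a two-finger parallel gripper is mounted at the origin on the work surface. World frame = base frame: x ahead of the robot, y to its left, z up, the work surface at z = 0. Lengths are in mm, angles in rad, forces in N, time in s.
With the tool pointing down it reaches from about 350 to 975 mm from the base axis. Payload 7.1 kg.
Tool frame: the origin (TCP) lies between the finger pads; the fingertips stand 17 mm ahead of it and the grasp point (between the pads) lies 2 mm behind it; z points along the fingers, y is the line along which they close (so a half turn about z gives the same grasp; the last joint's range is limited). The gripper opens to 88 mm and grips with 3 to 60 N. Pads are 20 mm wide; open, the fingers measure 115 mm over their backs; the gripper's body (75 mm by 178 mm) begins 61 mm behind the grasp point.
Start: joints at [1.285, 0.423, 1.63, -0, 1.089, -0.019], TCP at [164.747, 602.879, 239.675] pointing down, gripper open.
Joint ranges: [-3, 3], [-0.9, 2.11], [0.09, 2.58], [-1.31, 4.45], [0.11, 2.69], [-2.54, 2.54]. Speed limits (rad/s): [2.39, 2.39, 3.01, 3.14, 3.14, 3.14].

### API

Orientations are given as a rotation vector (axis times angle).
In Python, from workcell import ctrl gives the robot as it stands.
- The arm moves only by the shell command python3 jog.py 'ROWS' [OPENING]. ROWS is 1 to 5 rows, parted by semicolons, with the numbers parted by spaces; each row has 6 numbers: dx, dy, dz in units of 100 mm, then a rotation vector rx, ry, rz in rad; each row shifts and turns the commanded pose from where the row before left it, along the tool's axes as they then stand; what a row does not reach is not made up. A row lasts 1/12 s, in which the tool goes at most 41.7 mm and 0.125 rad, less where a joint would pass 70% of its speed; a pose out of reach is approached as far as the arm can. OPENING is the finger opening in mm, set as the command begins (- or left out keeps the last). The fingers move at their own pace and stop on an object; the grip force is fixed at half the most. Time passes only in rows, so rows that do not move let the fingers close. It prints the time, the measured TCP pose, the force, the opening and the grip force at its end. Input that does not fit is refused with a message, and nothing moves.
- ctrl.get_obs(): the state, without advancing time (a new reading comes with each control period).
- ctrl.get_image(name): name is "scene" or "top" or "wrist"; returns a dict with "img" (400x640x3 uint8, red, green, blue), "fx", "fy", "cx", "cy" (pixels), "R" (3x3) and "t" (3): a world point X has camera coordinates R X + t. Camera axes: x right, y down, z forward; pixel columns grow to the right and rows downward; lengths in mm; the calibration is good to about 2 mm. The wrist camera is an equidistant fisheye: a pixel r from the principal point sees the ray r / f radians off the axis. A picture is of the moment at which its call begins. There is no depth.
- ctrl.close_job(): hands the job in; it is judged then, once.
The state is a dict: "t": time; "qpos": joint angles; "qvel": joint speeds; "joint_torque": joint torques, N m; "ee_pos": TCP position; "orientation": TCP orientation; "ft_force": force on the tool from outside, world axes, zero at the start; "moment": the same for the moment, N m; "width": finger opening in mm; "grasp_force": force on a finger pad.
Only numpy, scipy, OpenCV 4.12 (cv2) and the standard library are available. Lean on these libraries where they do the work, as an engineer would, in place of code of your own. Each camera call takes 0.05 s, during which the arm holds its last target. There are 200 camera calls.

### The job

The two wooden gears are in each other's tubs. Swap them, parking one flat on the round green mat on the way (set down and let go), so that the gear with the blue hub lies flat in the blue tub and the one with the orange hub in the orange tub; then push each tub's own-coloured lid down until it snaps fully home. Do not disturb the jar, the screwdriver or the mug.

Things in the scene. Friction and masses are not known exactly. Their poses are not given: they have to be found in the camera images.
- blue_gear: Loose wooden gear wheel (light wood, five spokes, 22 teeth) with a round hub painted blue on top, about 90 g. Toothed disc 80 mm across and 10 mm thick; the hub is 32 mm in diameter and runs from 10 to 40 mm above the underside: pinch it there from above. Origin: centre of the underside; z up along the hub. It lies flat in the tub of the other colour at the start.
- orange_gear: Loose wooden gear wheel (dark wood, four spokes, 18 teeth) with a round hub painted orange on top, about 90 g. Toothed disc 80 mm across and 10 mm thick; the hub is 32 mm in diameter and runs from 10 to 40 mm above the underside: pinch it there from above. Origin: centre of the underside; z up along the hub. It lies flat in the tub of the other colour at the start.
- blue_tub: Open round blue tub, screwed to the bench, 86 mm high, 124 mm across outside at the rim; inside 110 mm at the floor, 116 mm at the rim. Inner floor 4 mm above the origin. Four small white sprung nubs 4.5 mm below the rim stick in to 102 mm across and snap over the lid's bead. Origin: centre of the underside; z up.
- orange_tub: Open round orange tub, screwed to the bench, 86 mm high, 124 mm across outside at the rim; inside 110 mm at the floor, 116 mm at the rim. Inner floor 4 mm above the origin. Four small white sprung nubs 4.5 mm below the rim stick in to 102 mm across and snap over the lid's bead. Origin: centre of the underside; z up.
- blue_lid: Loose blue snap lid, 90 g, right way up. Origin: underside centre; z up. Flange 132 mm across at z 32-36 mm; white knob 28 mm across at z 36-68. Plug below tapers from a 107 mm bead at z 22 to 84 mm at its foot, so it self-centres when let go. Laid on a tub it sits 8-12 mm high; pushed straight down with 3-8 N it snaps home, flange on rim, origin 54 mm above the tub's.
- orange_lid: Loose orange snap lid, 90 g, right way up. Origin: underside centre; z up. Flange 132 mm across at z 32-36 mm; white knob 28 mm across at z 36-68. Plug below tapers from a 107 mm bead at z 22 to 84 mm at its foot, so it self-centres when let go. Laid on a tub it sits 8-12 mm high; pushed straight down with 3-8 N it snaps home, flange on rim, origin 54 mm above the tub's.
- mat: Round green plastic mat lying fixed on the bench, 130 mm in diameter, 4 mm thick: the free spot. Origin: centre of the underside.
- jar: Bystander: amber jar 60 mm in diameter, 85 mm high, loose. Origin: centre of the underside.
- screwdriver: Bystander: red-handled screwdriver about 180 mm long, lying loose along its own x. Origin: midway along it, on the bench.
- mug: Bystander: white mug 80 mm in diameter, 85 mm high, loose, handle towards its +y. Origin: centre of the underside.

How it is judged (in metres and radians):
On the way, in this order (a step that is already met when the one before it is completed fails the run):
1. one gear lies released, flat on the round green mat (((horizontal distance between blue_gear and mat below 0.03 m and z of blue_gear in the frame of mat below 0.01 m and angle between blue_gear's own z axis and vertical below 0.12 rad and linear speed of blue_gear below 0.02 m/s and angular speed of blue_gear below 0.3 rad/s and contact force between the fingers and blue_gear below 0.05 N) or (horizontal distance between orange_gear and mat below 0.03 m and z of orange_gear in the frame of mat below 0.01 m and angle between orange_gear's own z axis and vertical below 0.12 rad and linear speed of orange_gear below 0.02 m/s and angular speed of orange_gear below 0.3 rad/s and contact force between the fingers and orange_gear below 0.05 N))), for 0.1 s.
2. each gear lies flat in the tub of its own colour (horizontal distance between blue_gear and blue_tub below 0.022 m and z of blue_gear in the frame of blue_tub below 0.01 m and angle between each of blue_gear, orange_gear's own z axis and vertical below 0.12 rad and horizontal distance between orange_gear and orange_tub below 0.022 m and z of orange_gear in the frame of orange_tub below 0.01 m), for 0.2 s.
At the end, for the whole second after the job is handed in: Each gear lies flat on the floor of the tub of its own colour (within 22 mm of its centre, 7 degrees), each tub carries the lid of its own colour snapped home (flange within 2.5 mm of the rim, 6 mm of centre, 3 degrees), all at rest and released (all of step 2 and horizontal distance between blue_lid and blue_tub below 0.006 m and z of blue_lid in the frame of blue_tub between 0.051 and 0.0565 m and angle between each of blue_lid, orange_lid's own z axis and vertical below 0.05 rad and linear speed of each of blue_gear, blue_lid, orange_gear, orange_lid below 0.02 m/s and angular speed of each of blue_gear, blue_lid, orange_gear, orange_lid below 0.3 rad/s and horizontal distance between orange_lid and orange_tub below 0.006 m and z of orange_lid in the frame of orange_tub between 0.051 and 0.0565 m); the robot touches nothing.
It fails at once if the jar is disturbed (moved more than 30 mm or tipped) (distance of jar from where it was at the start of the episode above 0.03 m or angle between jar's own z axis and vertical above 0.5 rad).
It fails at once if the screwdriver is disturbed (moved more than 30 mm) (distance of screwdriver from where it was at the start of the episode above 0.03 m).
It fails at once if the mug is disturbed (moved more than 30 mm or tipped) (distance of mug from where it was at the start of the episode above 0.03 m or angle between mug's own z axis and vertical above 0.5 rad).
It also fails if it takes over 141 s, if anything falls off the work surface, if the arm or the gripper's body presses on something with over 40 N, if the wrist force passes 120 N, or if a joint passes its speed limit or range.

## Working session

There is one attempt and no reset: what is moved stays moved. The work goes in short steps, Python scripts to look and compute and a shell command to move; the robot and the scene stay as the last step left them, time stands still between calls to the robot, and variables do not carry over. Pictures are saved under pics/ and viewed, at most 14 in all, crops included, and the job is handed in when it is done.

```bash
ls; mkdir -p pics; python3 - <<'E'
from workcell import ctrl
import cv2
o=ctrl.get_obs(); print({k:o[k] for k in('t','ee_pos','orientation','width','ft_force')})
for n in('top','scene'):
    d=ctrl.get_image(n); cv2.imwrite(f'pics/{n}0.png',d['img'][:,:,::-1]); print(n,d['fx'],d['cx'],d['cy'],d['R'],d['t'])
E
```

```text
jog.py
pics
workcell.py
{'t': 0.0, 'ee_pos': array([164.61336691, 602.38881447, 238.91406853]), 'orientation': array([-4.17806500e-01, -3.11349725e+00,  2.31494618e-03]), 'width': 88.23335515416905, 'ft_force': array([-0.02268327, -1.22982455, -0.42474413])}
top 473.03895896261105 321.66804040158564 199.11801796893482 [[ 0.00231878 -0.99997487  0.00669936]
 [-0.99594158 -0.00291208 -0.08995494]
 [ 0.08997219 -0.00646358 -0.9959233 ]] [ -18.38293013  605.92671851 1364.9907815 ]
scene 506.5455616155199 318.6176596997867 195.7273479971787 [[-0.57832767  0.81558215 -0.01904904]
 [ 0.63047045  0.43200309 -0.64488785]
 [-0.51772978 -0.38496634 -0.76403979]] [ 359.19894373 -365.79579876 1507.53059569]
```
View pics/top0.png

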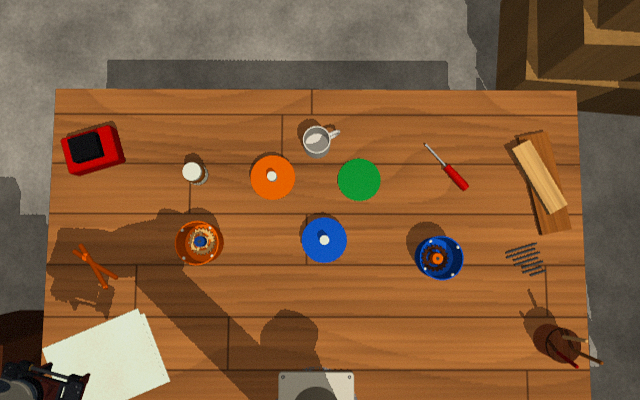

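View pics/scene0.png

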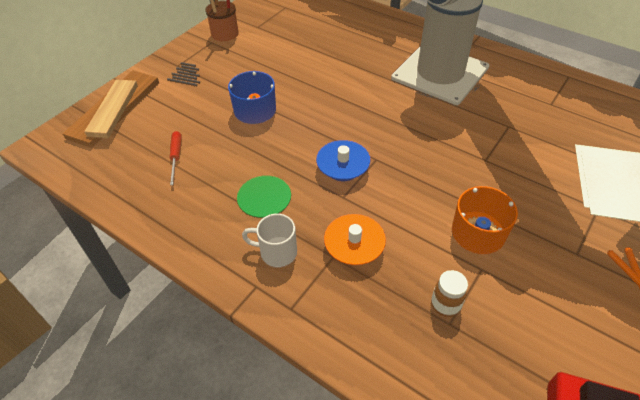

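The top view shows the orange tub near (199,243) holding the blue-hub gear, and the blue tub near (439,257) holding the orange-hub gear. The blue lid is near (324,240), the orange lid near (272,177), the mat near (359,179), the mug at (317,140), the jar at (192,172) and the screwdriver at (445,167). I'll refine these by colour segmentation.

```bash
cat > h.py <<'E'
import numpy as np,cv2
from workcell import ctrl
def pix2w(d,u,v,z):
    r=d['R'].T@np.array([(u-d['cx'])/d['fx'],(v-d['cy'])/d['fy'],1.]); c=-d['R'].T@d['t']
    return (c+r*(z-c[2])/r[2])[:2].round(1)
def w2pix(d,X):
    p=d['R']@np.array(X,float)+d['t']; return np.array([d['fx']*p[0]/p[2]+d['cx'],d['fy']*p[1]/p[2]+d['cy']]).round(1)
def blob(d,lo,hi,box):
    x0,y0,x1,y1=box; hsv=cv2.cvtColor(d['img'],cv2.COLOR_RGB2HSV)[y0:y1,x0:x1]
    m=cv2.inRange(hsv,lo,hi); c=max(cv2.findContours(m,0,2)[0],key=cv2.contourArea)
    (u,v),ax,_=cv2.fitEllipse(cv2.convexHull(c)); return u+x0,v+y0,ax
E
python3 - <<'E'
from h import *
d=ctrl.get_image('top')
B=((100,120,50),(125,255,255)); O=((5,180,120),(20,255,255)); G=((50,100,50),(80,255,255)); W=((0,0,150),(180,70,255))
for n,c,box,z in [('blid',B,(295,210,355,270),36),('bknob',W,(314,230,334,250),68),('olid',O,(245,148,300,206),36),('oknob',W,(262,167,282,187),68),('mat',G,(330,150,390,206),4),
 ('bhub',B,(188,230,212,252),44),('ohub',O,(428,248,448,268),44),('otub',O,(168,215,230,272),86),('btub',B,(408,228,470,288),86),('jar',W,(178,158,206,186),85)]:
    u,v,ax=blob(d,*c,box); print(n,round(u,1),round(v,1),np.round(ax,1),pix2w(d,u,v,z))
a=cv2.resize(d['img'][205:285,165:235],None,fx=6,fy=6,interpolation=2); b=cv2.resize(d['img'][215:295,405:475],None,fx=6,fy=6,interpolation=2)
cv2.imwrite('pics/tubs.png',cv2.resize(np.hstack([a,b]),None,fx=.9,fy=.9)[:,:,::-1])
E
```

```text
blid 323.7 239.6 [44.8 45. ] [487.1 -23. ]
bknob 323.8 239.5 [9.1 9.6] [487.3 -23. ]
olid 281.6 179.4 [58.4 97. ] [662.9 100.9]
oknob 271.3 175.7 [8.9 9.2] [669.3 128. ]
mat 358.6 179.3 [41.8 42.7] [ 668.4 -127.9]
bhub 199.8 241.1 [ 9.7 11.9] [482.  334.1]
ohub 437.1 258.1 [10.4 11. ] [ 434.9 -349.5]
otub 208.9 245.9 [64. 73.] [468.8 297.7]
btub 439.2 257.3 [43.4 48.9] [ 438.4 -345. ]
jar 191.2 171.0 [18.3 18.4] [679.6 353.2]
```

View pics/tubs.png

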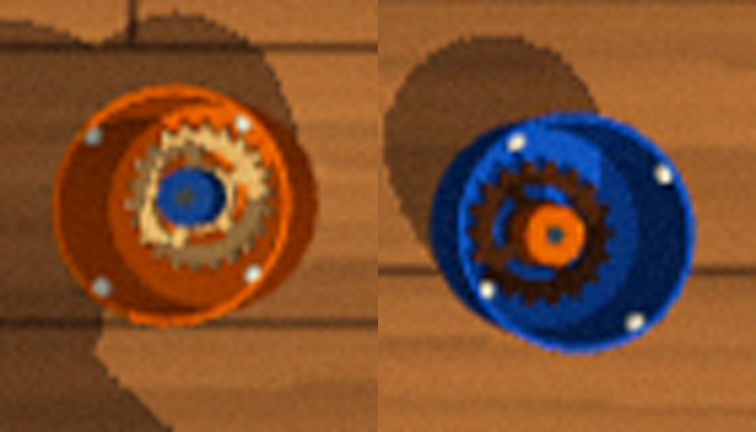

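The crop shows the orange tub's nubs centred at about (172,204) and the blue hub's bore at about (187,196). In the right half, the blue tub's nubs centre at about (575,232) and the orange bore at about (555,235). I'll convert these.

```bash
python3 - <<'E'
from h import *
from scipy.spatial.transform import Rotation as R
d=ctrl.get_image('top'); s=ctrl.get_image('scene')
ot=pix2w(d,196.6,242.5,81.5); bt=pix2w(d,441.1,257.6,81.5); bg=pix2w(d,199.4,241.1,44); og=pix2w(d,437.2,258.1,44)
print('otub',ot,'btub',bt,'bgear',bg,'ogear',og)
def show(n,z,p): print('scene pix',n,w2pix(s,[*p,z]))
show('bgear',44,bg);show('ogear',44,og);show('otub',86,ot);show('btub',86,bt);show('oknob',68,(669.3,128));show('bknob',68,(487.3,-23));show('mat',4,(668.4,-127.9))
a=cv2.resize(s['img'][175:265,440:530],None,fx=4.2,fy=4.2,interpolation=2); b=cv2.resize(s['img'][55:145,210:300],None,fx=4.2,fy=4.2,interpolation=2)
cv2.imwrite('pics/stubs.png',np.hstack([a,b])[:,:,::-1])
o=ctrl.get_obs(); print(R.from_rotvec(o['orientation']).as_matrix().round(3))
E
```

```text
otub [478.1 333.5] btub [ 437.5 -351.5] bgear [482.  335.2] ogear [ 434.9 -349.9]
scene pix bgear [481.9 220.9]
scene pix ogear [253.3  96.5]
scene pix otub [486.4 207.2]
scene pix btub [250.3  84.2]
scene pix oknob [354.6 228. ]
scene pix bknob [342.6 148.8]
scene pix mat [263.4 194.8]
[[-0.965  0.264 -0.   ]
 [ 0.264  0.965 -0.001]
 [ 0.    -0.001 -1.   ]]
```

View pics/stubs.png

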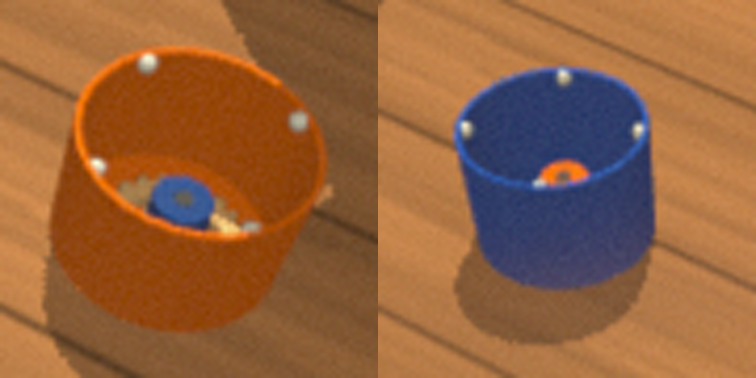

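Scene-view predictions are off by a consistent (+1.3,+1) px, which is camera bias, so I'll trust the top view. First I'll turn the tool so that tool x is world y and tool y is world x.

```bash
python3 jog.py '0 0 0 0 0 0.12;0 0 0 0 0 0.12;0 0 0 0 0 0.12;0 0 0 0 0 0.12;0 0 0 0 0 0.12' 50
python3 jog.py '0 0 0 0 0 0.12;0 0 0 0 0 0.12;0 0 0 0 0 0.12;0 0 0 0 0 0.12;0 0 0 0 0 0.12'
python3 jog.py '0 0 0 0 0 0.103;0 0 0 0 0 0;0 0 0 0 0 0'
python3 - <<'E'
from h import *
from scipy.spatial.transform import Rotation as R
o=ctrl.get_obs(); print(o['ee_pos'],o['qpos'].round(2),R.from_rotvec(o['orientation']).as_matrix().round(3))
E
```

```text
t: 0.67
ee_pos: [164.7, 602.8, 239.5]
orientation: [1.328, 2.847, -0.0]
ft_force: [0.1, -0.2, 0.2]
width: 58.1
grasp_force: 0.0
t: 1.08
ee_pos: [164.7, 602.8, 239.5]
orientation: [2.11, 2.328, -0.0]
ft_force: [0.3, 0.0, -0.3]
width: 49.7
grasp_force: 0.0
t: 1.33
ee_pos: [164.7, 602.8, 239.6]
orientation: [2.217, 2.226, -0.0]
ft_force: [-0.0, 0.2, -0.7]
width: 49.9
grasp_force: 0.0
[164.72657617 602.80121132 239.55315737] [ 1.29  0.42  1.63 -0.    1.09  1.28] [[-0.004  1.    -0.   ]
 [ 1.     0.004 -0.   ]
 [-0.    -0.    -1.   ]]
```

The rows are not in the units I measure in: shifts go in units of 100 mm. I convert before sending: 31.7 mm is 0.317, -26.8 mm is -0.268.

```bash
python3 jog.py '-0.268 0.317 0 0 0 0;-0.268 0.317 0 0 0 0;-0.268 0.317 0 0 0 0;-0.268 0.317 0 0 0 0;-0.268 0.317 0 0 0 0' >/dev/null
python3 jog.py '-0.268 0.317 0 0 0 0;-0.268 0.317 0 0 0 0;-0.268 0.317 0 0 0 0;-0.268 0.317 0 0 0 0;-0.268 0.317 0 0 0 0' >/dev/null
python3 jog.py '0 0 0 0 0 0;0 0 0 0 0 0'
python3 - <<'E'
from h import *
d=ctrl.get_image('wrist'); cv2.imwrite('pics/w1.png',d['img'][:,:,::-1])
p=d['R']@np.array([482,335.2,44.])+d['t']; th=np.arctan2(np.hypot(p[0],p[1]),p[2]); r=p[:2]/np.hypot(p[0],p[1])
print(d['cx']+d['fx']*th*r[0],d['cy']+d['fy']*th*r[1], d['R'], -d['R'].T@d['t'],d['fx'])
E
```

```text
t: 2.33
ee_pos: [483.5, 333.7, 239.6]
orientation: [-2.222, -2.221, -0.0]
ft_force: [-1.2, 1.0, -0.2]
width: 50.2
grasp_force: 0.0
312.17593666975284 180.08515501592544 [[ 9.99999558e-01 -4.36416063e-04 -8.32775723e-04]
 [-1.85910988e-04 -9.60039071e-01  2.79865947e-01]
 [-9.21635226e-04 -2.79865668e-01 -9.60038727e-01]] [483.42555907 410.14829692 383.96517664] 309.70691628693146
```

View pics/w1.png

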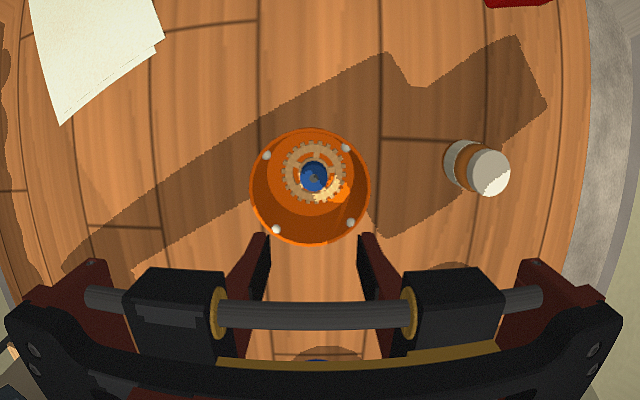

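The wrist view puts the blue hub at (314,177), against a prediction of (312,180). So the gear is about 3 mm further in +y and 1–2 mm in +x, which agrees with the scene camera. I'll shift by that and descend.

```bash
python3 jog.py '0.04 0 0.25 0 0 0;0 0 0.35 0 0 0;0 0 0.35 0 0 0;0 0 0.35 0 0 0;0 0 0.3 0 0 0'|grep -E 'ee|ft_f'
python3 jog.py '0 0 0.2 0 0 0;0 0 0.14 0 0 0;0 0 0.07 0 0 0;0 0 0 0 0 0;0 0 0 0 0 0' |grep -E 'ee|ft_f'
python3 jog.py '0 0 0 0 0 0;0 0 0 0 0 0;0 0 0 0 0 0;0 0 0 0 0 0;0 0 0 0 0 0' 26
```

```text
ee_pos: [480.0, 340.3, 77.8]
ft_force: [0.3, 0.1, -0.4]
ee_pos: [482.1, 340.0, 39.4]
ft_force: [1.2, 0.0, 0.6]
t: 3.63
ee_pos: [482.8, 339.6, 39.9]
orientation: [2.22, 2.222, 0.003]
ft_force: [-0.8, 0.5, 6.5]
width: 31.3
grasp_force: 30.0
```

```bash
python3 jog.py '0 0 -0.2 0 0 0;0 0 -0.4 0 0 0;0 0 -0.4 0 0 0;0 0 -0.4 0 0 0;0 0 -0.4 0 0 0'
python3 jog.py '-0.31 0.124 0 0 0 0;-0.31 0.124 0 0 0 0;-0.31 0.124 0 0 0 0;-0.31 0.124 0 0 0 0;-0.31 0.124 0 0 0 0'|grep -E 'ee|ft_f'
python3 jog.py '-0.31 0.124 0 0 0 0;-0.31 0.124 0 0 0 0;-0.31 0.124 0 0 0 0;-0.31 0.124 0 0 0 0;-0.31 0.124 0 0 0 0'|grep -E 'ee|ft_f'
python3 jog.py '-0.31 0.124 0 0 0 0;-0.31 0.124 0 0 0 0;-0.31 0.124 0 0 0 0;-0.31 0.124 0 0 0 0;-0.31 0.124 0 0 0 0'|grep -E 'ee|ft_f'
python3 jog.py '0 0 0 0 0 0;0 0 0 0 0 0'
```

```text
t: 4.05
ee_pos: [481.6, 338.8, 220.5]
orientation: [-2.22, -2.222, 0.001]
ft_force: [0.0, 0.6, -1.7]
width: 31.6
grasp_force: 30.0
ee_pos: [544.3, 182.7, 219.0]
ft_force: [-0.2, -0.1, -2.1]
ee_pos: [606.4, 27.5, 218.8]
ft_force: [0.5, 0.8, -2.1]
ee_pos: [668.5, -127.3, 218.7]
ft_force: [0.7, 0.2, -1.6]
t: 5.47
ee_pos: [668.4, -127.4, 218.3]
orientation: [-2.223, -2.219, 0.0]
ft_force: [0.0, -0.3, -0.3]
width: 31.5
grasp_force: 30.0
```

```bash
python3 jog.py '0 0 0.38 0 0 0;0 0 0.4 0 0 0;0 0 0.4 0 0 0;0 0 0.35 0 0 0;0 0 0.15 0 0 0'|grep -E 'ee|ft_f'
python3 jog.py '0 0 0.06 0 0 0;0 0 0.03 0 0 0;0 0 0.015 0 0 0;0 0 0 0 0 0'|grep -E 'ee|ft_f'
python3 jog.py '0 0 0 0 0 0;0 0 0 0 0 0;0 0 0 0 0 0;0 0 0 0 0 0' 50
```

```text
ee_pos: [664.8, -123.6, 45.8]
ft_force: [-0.9, -0.0, -1.2]
ee_pos: [669.9, -125.6, 42.2]
ft_force: [0.8, -1.0, -0.8]
t: 6.55
ee_pos: [669.0, -125.8, 41.1]
orientation: [2.22, 2.222, 0.001]
ft_force: [-0.1, 0.2, 0.1]
width: 49.7
grasp_force: 0.0
```

Released. Next I'll lift, hold briefly, and go to the blue tub at about (436,-348).

```bash
python3 jog.py '0 0 -0.3 0 0 0;0 0 -0.4 0 0 0;0 0 -0.4 0 0 0;0 0 -0.4 0 0 0;0 0 -0.4 0 0 0'|grep -E 'ee|ft_f'
python3 jog.py '-0.278 -0.29 0 0 0 0;-0.278 -0.29 0 0 0 0;-0.278 -0.29 0 0 0 0;-0.278 -0.29 0 0 0 0;-0.278 -0.29 0 0 0 0'|grep -E 'ee|ft_f'
python3 jog.py '-0.278 -0.29 0 0 0 0;-0.278 -0.29 0 0 0 0;-0.278 -0.29 0 0 0 0;0 0 0 0 0 0;0 0 0 0 0 0'|grep -E 'ee|ft_f'
python3 - <<'E'
from h import *
d=ctrl.get_image('wrist'); cv2.imwrite('pics/w2.png',d['img'][:,:,::-1])
def pr(X):
    p=d['R']@np.array(X,float)+d['t']; n=np.hypot(p[0],p[1]); th=np.arctan2(n,p[2]); return (d['cx']+d['fx']*th*p[0]/n).round(1),(d['cy']+d['fy']*th*p[1]/n).round(1)
print('ogear',pr([434.9,-349.9,44]),'tub',pr([437.5,-351.5,81.5]))
d=ctrl.get_image('top'); u,v,ax=blob(d,(100,120,50),(125,255,255),(345,165,375,195)); print('bgear on mat',u,v,ax,pix2w(d,u,v,44))
E
```

```text
ee_pos: [668.2, -125.6, 232.3]
ft_force: [1.3, 0.8, -0.5]
ee_pos: [522.2, -265.6, 230.7]
ft_force: [1.2, -0.6, 0.7]
ee_pos: [435.4, -349.6, 230.6]
ft_force: [0.4, -0.5, -0.4]
ogear (np.float64(312.9), np.float64(183.5)) tub (np.float64(315.5), np.float64(193.7))
bgear on mat 359.74127101898193 177.7123212814331 (9.53566837310791, 10.433442115783691) [ 667.6 -127.8]
```

View pics/w2.png

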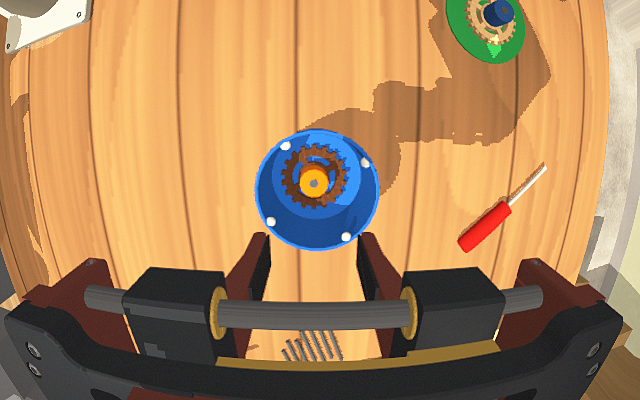

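The wrist view shows the blue gear on the mat at (498,12) and the orange hub at (314,183), within 1–2 mm of the prediction. I'll descend and grip.

```bash
python3 jog.py '0 0.01 0.28 0 0 0;0 0 0.35 0 0 0;0 0 0.35 0 0 0;0 0 0.3 0 0 0;0 0 0.3 0 0 0'|grep -E 'ee|ft_f'
python3 jog.py '0 0 0.18 0 0 0;0 0 0.1 0 0 0;0 0 0.05 0 0 0;0 0 0 0 0 0;0 0 0 0 0 0' |grep -E 'ee|ft_f'
python3 jog.py '0 0 0 0 0 0;0 0 0 0 0 0;0 0 0 0 0 0;0 0 0 0 0 0;0 0 0 0 0 0' 26
python3 jog.py '0 0 -0.2 0 0 0;0 0 -0.4 0 0 0;0 0 -0.4 0 0 0;0 0 -0.4 0 0 0;0 0 -0.4 0 0 0'
```

```text
ee_pos: [439.1, -346.7, 70.7]
ft_force: [0.9, 0.0, 0.9]
ee_pos: [438.7, -348.3, 40.0]
ft_force: [0.3, -0.6, 0.3]
t: 9.15
ee_pos: [438.1, -348.7, 40.2]
orientation: [2.22, 2.221, 0.0]
ft_force: [-1.1, 1.2, 7.5]
width: 31.5
grasp_force: 30.0
t: 9.57
ee_pos: [437.2, -348.0, 221.1]
orientation: [-2.22, -2.222, 0.0]
ft_force: [1.1, 0.0, -0.2]
width: 31.0
grasp_force: 30.0
```

```bash
for i in 1; do python3 jog.py '0.38 0.024 0 0 0 0;0.38 0.024 0 0 0 0;0.38 0.024 0 0 0 0;0.38 0.024 0 0 0 0;0.38 0.024 0 0 0 0'|grep -E 'ee|ft_f'
python3 jog.py '0.38 0.024 0 0 0 0;0.38 0.024 0 0 0 0;0.38 0.024 0 0 0 0;0.38 0.024 0 0 0 0;0.38 0.024 0 0 0 0'|grep -E 'ee|ft_f'
python3 jog.py '0.38 0.024 0 0 0 0;0.38 0.024 0 0 0 0;0.38 0.024 0 0 0 0;0.38 0.024 0 0 0 0;0.38 0.024 0 0 0 0'|grep -E 'ee|ft_f'
python3 jog.py '0.38 0.024 0 0 0 0;0.38 0.024 0 0 0 0;0.38 0.024 0 0 0 0;0 0 0 0 0 0;0 0 0 0 0 0'; done
```

```text
ee_pos: [449.1, -156.8, 219.5]
ft_force: [1.5, 0.4, -0.8]
ee_pos: [461.0, 33.5, 219.5]
ft_force: [0.6, -0.1, -0.6]
ee_pos: [472.7, 223.6, 219.4]
ft_force: [1.4, -0.4, -0.2]
t: 11.23
ee_pos: [479.8, 337.4, 218.9]
orientation: [2.217, 2.226, -0.0]
ft_force: [0.3, 0.4, 0.1]
width: 31.3
grasp_force: 30.0
```

```bash
python3 jog.py '-0.01 0 0.27 0 0 0;0 0 0.25 0 0 0;0 0 0.25 0 0 0;0 0 0.25 0 0 0;0 0 0.25 0 0 0'|grep -E 'ee|ft_f'
python3 jog.py '0 0 0.2 0 0 0;0 0 0.15 0 0 0;0 0 0.1 0 0 0;0 0 0.04 0 0 0;0 0 0.02 0 0 0'|grep -E 'ee|ft_f'
python3 jog.py '0 0 0 0 0 0;0 0 0 0 0 0;0 0 0 0 0 0'
python3 jog.py '0 0 0 0 0 0;0 0 0 0 0 0;0 0 0 0 0 0;0 0 0 0 0 0' 50
python3 jog.py '0 0 -0.3 0 0 0;0 0 -0.4 0 0 0;0 0 -0.4 0 0 0;0 0 -0.4 0 0 0;0 0 -0.3 0 0 0'
```

```text
ee_pos: [480.1, 333.2, 91.3]
ft_force: [0.5, 0.9, -1.3]
ee_pos: [480.1, 334.0, 40.9]
ft_force: [-0.1, 0.3, -0.4]
t: 12.32
ee_pos: [480.8, 335.1, 42.2]
orientation: [2.22, 2.222, 0.003]
ft_force: [1.0, -0.4, -1.3]
width: 31.6
grasp_force: 30.0
t: 12.65
ee_pos: [480.3, 334.9, 41.5]
orientation: [2.22, 2.223, 0.001]
ft_force: [-0.7, -0.1, 0.1]
width: 49.4
grasp_force: 0.0
t: 13.07
ee_pos: [480.8, 335.2, 224.6]
orientation: [2.22, 2.222, 0.004]
ft_force: [-0.1, 0.7, 0.2]
width: 50.1
grasp_force: 0.0
```

```bash
python3 jog.py '-0.307 0.125 0 0 0 0;-0.307 0.125 0 0 0 0;-0.307 0.125 0 0 0 0;-0.307 0.125 0 0 0 0;-0.307 0.125 0 0 0 0'|grep -E 'ee|ft_f'
python3 jog.py '-0.307 0.125 0 0 0 0;-0.307 0.125 0 0 0 0;-0.307 0.125 0 0 0 0;-0.307 0.125 0 0 0 0;-0.307 0.125 0 0 0 0'|grep -E 'ee|ft_f'
python3 jog.py '-0.307 0.125 0 0 0 0;-0.307 0.125 0 0 0 0;-0.307 0.125 0 0 0 0;-0.307 0.125 0 0 0 0;-0.307 0.125 0 0 0 0'|grep -E 'ee|ft_f'
python3 jog.py '0 0 0 0 0 0;0 0 0 0 0 0'|grep -E 'ee|ft_f'
python3 - <<'E'
from h import *
d=ctrl.get_image('top'); im=d['img']
cv2.imwrite('pics/t2.png',cv2.resize(im[205:285,165:235],None,fx=6,fy=6,interpolation=2)[:,:,::-1])
E
```

```text
ee_pos: [543.1, 180.0, 221.5]
ft_force: [-0.0, -0.8, 0.2]
ee_pos: [605.8, 26.3, 221.2]
ft_force: [0.4, 0.4, 0.6]
ee_pos: [668.4, -127.1, 221.1]
ft_force: [-1.2, 0.4, 0.2]
ee_pos: [668.2, -127.1, 220.8]
ft_force: [-0.1, -0.2, 0.6]
```

View pics/t2.png

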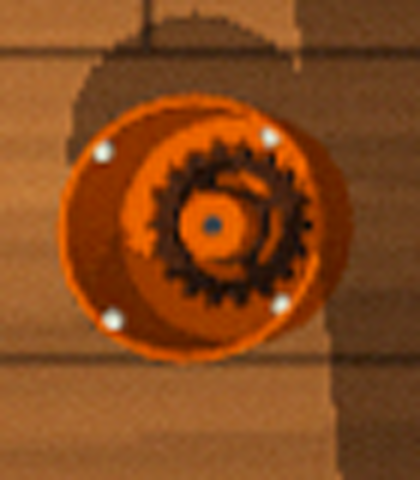

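The orange gear is flat in the orange tub: its bore is at (212,225) in the crop and it is close to centred. Next I'll pick the blue gear off the mat.

Scaled: 20 mm is 0.2, 1 mm is 0.01.

```bash
python3 jog.py '0.01 0.01 0.3 0 0 0;0 0 0.38 0 0 0;0 0 0.38 0 0 0;0 0 0.3 0 0 0;0 0 0.2 0 0 0'|grep -E 'ee|ft_f'
python3 jog.py '0 0 0.15 0 0 0;0 0 0.07 0 0 0;0 0 0.03 0 0 0;0 0 0 0 0 0;0 0 0 0 0 0' |grep -E 'ee|ft_f'
python3 jog.py '0 0 0 0 0 0;0 0 0 0 0 0;0 0 0 0 0 0;0 0 0 0 0 0;0 0 0 0 0 0' 26
python3 jog.py '0 0 -0.2 0 0 0;0 0 -0.4 0 0 0;0 0 -0.4 0 0 0;0 0 -0.4 0 0 0;0 0 -0.4 0 0 0'
python3 jog.py '-0.279 -0.287 0 0 0 0;-0.279 -0.287 0 0 0 0;-0.279 -0.287 0 0 0 0;-0.279 -0.287 0 0 0 0;-0.279 -0.287 0 0 0 0'|grep -E 'ee|ft_f'
python3 jog.py '-0.279 -0.287 0 0 0 0;-0.279 -0.287 0 0 0 0;-0.279 -0.287 0 0 0 0;0 0 0 0 0 0;0 0 0 0 0 0'
```

```text
ee_pos: [666.8, -122.2, 61.9]
ft_force: [-0.4, -0.1, -0.3]
ee_pos: [670.1, -124.4, 41.6]
ft_force: [-0.0, 0.3, -0.0]
t: 15.78
ee_pos: [669.7, -124.7, 41.1]
orientation: [2.22, 2.222, 0.001]
ft_force: [-2.0, 0.6, 5.6]
width: 31.8
grasp_force: 30.0
t: 16.2
ee_pos: [668.5, -124.4, 221.5]
orientation: [-2.22, -2.222, 0.001]
ft_force: [0.8, -0.7, -1.4]
width: 31.5
grasp_force: 30.0
ee_pos: [524.1, -264.9, 220.1]
ft_force: [0.5, -0.0, -0.8]
t: 17.03
ee_pos: [438.3, -349.2, 220.1]
orientation: [-2.225, -2.218, -0.0]
ft_force: [0.5, -0.4, -0.6]
width: 31.4
grasp_force: 30.0
```

Scaled: 27 mm is 0.27, 25 mm is 0.25.

```bash
python3 jog.py '-0.01 0 0.27 0 0 0;0 0 0.25 0 0 0;0 0 0.25 0 0 0;0 0 0.25 0 0 0;0 0 0.25 0 0 0'|grep -E 'ee|ft_f'
python3 jog.py '0 0 0.2 0 0 0;0 0 0.15 0 0 0;0 0 0.1 0 0 0;0 0 0.04 0 0 0;0 0 0.02 0 0 0'|grep -E 'ee|ft_f'
python3 jog.py '0 0 0.01 0 0 0;0 0 0 0 0 0;0 0 0 0 0 0'
python3 jog.py '0 0 0 0 0 0;0 0 0 0 0 0;0 0 0 0 0 0;0 0 0 0 0 0' 50
python3 jog.py '0 0 -0.3 0 0 0;0 0 -0.4 0 0 0;0 0 -0.4 0 0 0;0 0 -0.4 0 0 0;0 0 -0.3 0 0 0'
python3 - <<'E'
from h import *
d=ctrl.get_image('wrist'); im=d['img']
cv2.imwrite('pics/w3.png',cv2.resize(im[110:260,230:410],None,fx=3,fy=3,interpolation=2)[:,:,::-1])
E
```

```text
ee_pos: [440.9, -347.8, 92.0]
ft_force: [-0.3, 0.5, -0.4]
ee_pos: [440.3, -348.3, 41.7]
ft_force: [0.0, 0.4, -0.7]
t: 18.12
ee_pos: [440.3, -349.3, 42.1]
orientation: [2.219, 2.221, 0.0]
ft_force: [0.3, -0.1, -1.1]
width: 31.5
grasp_force: 30.0
t: 18.45
ee_pos: [439.9, -349.1, 41.5]
orientation: [2.22, 2.222, 0.0]
ft_force: [-0.3, 0.3, -0.1]
width: 49.5
grasp_force: 0.0
t: 18.87
ee_pos: [440.3, -349.4, 224.6]
orientation: [2.218, 2.22, 0.0]
ft_force: [0.5, 0.1, -0.0]
width: 50.1
grasp_force: 0.0
```

View pics/w3.png

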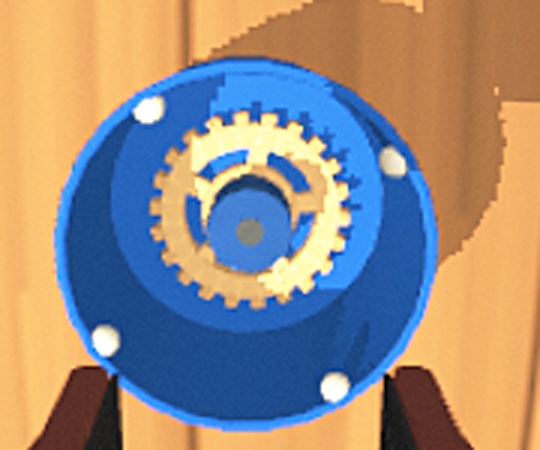

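The blue gear is flat and centred in the blue tub (hub at (250,225) in the crop). Now the blue lid.

```bash
python3 jog.py '0.365 0.053 0 0 0 0;0.365 0.053 0 0 0 0;0.365 0.053 0 0 0 0;0.365 0.053 0 0 0 0;0.365 0.053 0 0 0 0'|grep -E 'ee|ft_f'
python3 jog.py '0.365 0.053 0 0 0 0;0.365 0.053 0 0 0 0;0.365 0.053 0 0 0 0;0.365 0.053 0 0 0 0;0 0 0 0 0 0'|grep -E 'ee|ft_f'
python3 jog.py '0 0 0 0 0 0'|grep -E 'ee|ft_f'
python3 - <<'E'
from h import *
d=ctrl.get_image('wrist'); im=d['img']
def pr(X):
    p=d['R']@np.array(X,float)+d['t']; n=np.hypot(p[0],p[1]); th=np.arctan2(n,p[2]); return (d['cx']+d['fx']*th*p[0]/n).round(1),(d['cy']+d['fy']*th*p[1]/n).round(1)
print(pr([487.3,-23,68]),pr([488.3,-21,68]))
print(blob(d,(0,0,150),(180,70,255),(295,165,335,205)))
E
```

```text
ee_pos: [465.9, -164.9, 221.2]
ft_force: [0.1, -0.4, 0.9]
ee_pos: [487.6, -15.6, 221.2]
ft_force: [0.7, 0.1, 0.9]
ee_pos: [487.2, -18.8, 221.1]
ft_force: [0.1, -0.3, 0.8]
(np.float64(313.6), np.float64(194.9)) (np.float64(314.6), np.float64(193.0))
(314.3512210845947, 191.57076454162598, (27.75278091430664, 33.3522834777832))
```

Scaled: 20 mm is 0.2, 1 mm is 0.01.

```bash
python3 jog.py '-0.015 0.01 0.26 0 0 0;0 0 0.35 0 0 0;0 0 0.35 0 0 0;0 0 0.3 0 0 0;0 0 0.2 0 0 0'|grep -E 'ee|ft_f'
python3 jog.py '0 0 0.1 0 0 0;0 0 0.04 0 0 0;0 0 0 0 0 0;0 0 0 0 0 0' |grep -E 'ee|ft_f'
python3 jog.py '0 0 0 0 0 0;0 0 0 0 0 0;0 0 0 0 0 0;0 0 0 0 0 0;0 0 0 0 0 0' 20
python3 jog.py '0 0 -0.15 0 0 0;0 0 -0.3 0 0 0;0 0 -0.4 0 0 0;0 0 -0.4 0 0 0;0 0 -0.35 0 0 0'
```

```text
ee_pos: [486.6, -23.5, 72.6]
ft_force: [-0.0, 0.1, -0.9]
ee_pos: [488.9, -22.5, 62.0]
ft_force: [0.2, -0.9, -0.1]
t: 21.05
ee_pos: [488.6, -21.9, 61.9]
orientation: [2.219, 2.222, 0.001]
ft_force: [-0.3, 1.1, 6.5]
width: 27.3
grasp_force: 30.0
t: 21.47
ee_pos: [487.9, -21.8, 223.4]
orientation: [2.22, 2.222, 0.0]
ft_force: [1.2, 0.7, -1.1]
width: 27.2
grasp_force: 30.0
```

```bash
python3 jog.py '-0.328 -0.049 0 0 0 0;-0.328 -0.049 0 0 0 0;-0.328 -0.049 0 0 0 0;-0.328 -0.049 0 0 0 0;-0.328 -0.049 0 0 0 0'|grep -E 'ee|ft_f'
python3 jog.py '-0.328 -0.049 0 0 0 0;-0.328 -0.049 0 0 0 0;-0.328 -0.049 0 0 0 0;-0.328 -0.049 0 0 0 0;-0.328 -0.049 0 0 0 0'|grep -E 'ee|ft_f'
python3 jog.py '0 0 0.2 0 0 0;0 0 0.25 0 0 0;0 0 0.2 0 0 0;0 0 0.1 0 0 0;0 0 0.05 0 0 0'|grep -E 'ee|ft_f'
python3 jog.py '0 0 0.05 0 0 0;0 0 0.04 0 0 0;0 0 0 0 0 0;0 0 0 0 0 0;0 0 0 0 0 0'
```

```text
ee_pos: [463.2, -187.1, 221.4]
ft_force: [0.2, 0.3, 0.2]
ee_pos: [438.8, -351.3, 221.1]
ft_force: [0.8, -0.1, -0.9]
ee_pos: [438.6, -349.2, 139.6]
ft_force: [-0.1, 0.1, 0.3]
t: 23.13
ee_pos: [439.9, -350.2, 133.0]
orientation: [2.219, 2.222, 0.0]
ft_force: [-0.7, -0.3, 0.3]
width: 27.3
grasp_force: 30.0
```

Scaled: 3 mm is 0.03, 2 mm is 0.02.

```bash
python3 jog.py '0 0 0.03 0 0 0;0 0 0.02 0 0 0;0 0 0 0 0 0'|grep -E 'ee|ft_f'
python3 jog.py '0 0 0 0 0 0;0 0 0 0 0 0;0 0 0 0 0 0;0 0 0 0 0 0' 50|grep -E 'ee|ft_f'
python3 jog.py '0 0 -0.25 0 0 0;0 0 -0.25 0 0 0;0 0 0 0 0 0'|grep -E 'ee|ft_f'
python3 jog.py '0 0 0 0 0 0;0 0 0 0 0 0;0 0 0 0 0 0;0 0 0 0 0 0;0 0 0 0 0 0' 0
python3 - <<'E'
from h import *
d=ctrl.get_image('scene'); im=d['img']
cv2.imwrite('pics/s3.png',cv2.resize(im[20:160,170:350],None,fx=3,fy=3,interpolation=2)[:,:,::-1])
E
```

```text
ee_pos: [439.3, -349.8, 127.0]
ft_force: [-0.5, 0.4, 0.2]
ee_pos: [439.6, -350.1, 127.3]
ft_force: [0.5, 0.3, 0.1]
ee_pos: [441.5, -351.6, 181.3]
ft_force: [0.7, -0.1, 0.3]
t: 24.38
ee_pos: [439.1, -349.6, 176.3]
orientation: [-2.219, -2.221, 0.0]
ft_force: [-0.3, 0.3, -1.0]
width: 20.1
grasp_force: 0.0
```

View pics/s3.png

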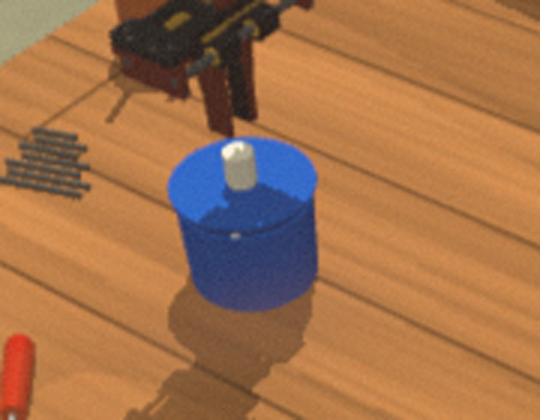

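The lid sits level and slightly high on the blue tub, with its knob at (238,165) in the crop and the fingers above it. Now I'll push.

```bash
python3 jog.py '0 0 0.1 0 0 0;0 0 0.09 0 0 0;0 0 0.03 0 0 0;0 0 0 0 0 0;0 0 0 0 0 0' 0
python3 jog.py '0 0 0.02 0 0 0;0 0 0.02 0 0 0;0 0 0.02 0 0 0;0 0 0 0 0 0'|grep -E 'ee|ft_f'
python3 jog.py '0 0 0.02 0 0 0;0 0 0.02 0 0 0;0 0 0 0 0 0'|grep -E 'ee|ft_f'
```

```text
t: 24.85
ee_pos: [439.2, -349.7, 154.5]
orientation: [-2.219, -2.222, 0.0]
ft_force: [-0.3, -0.8, 0.5]
width: 0.5
grasp_force: 0.0
ee_pos: [439.5, -349.9, 149.0]
ft_force: [0.2, -0.5, 0.7]
ee_pos: [439.4, -349.8, 144.9]
ft_force: [-0.4, -1.4, 0.0]
```

```bash
python3 jog.py '0 0 0.02 0 0 0;0 0 0.01 0 0 0;0 0 0 0 0 0'|grep -E 'ee|ft_f'
```

```text
ee_pos: [439.3, -349.7, 141.8]
ft_force: [-0.2, 0.8, -0.0]
```

Scaled: 1 mm is 0.01.

```bash
python3 jog.py '0 0 0.01 0 0 0;0 0 0.01 0 0 0;0 0 0 0 0 0'|grep -E 'ee|ft_f'; python3 jog.py '0 0 0.01 0 0 0;0 0 0.01 0 0 0;0 0 0 0 0 0'|grep -E 'ee|ft_f'
python3 - <<'E'
from h import *
d=ctrl.get_image('scene'); im=d['img']
cv2.imwrite('pics/s4.png',cv2.resize(im[20:160,170:350],None,fx=3,fy=3,interpolation=2)[:,:,::-1])
E
```

```text
ee_pos: [439.4, -349.9, 140.0]
ft_force: [-0.2, 0.5, -0.2]
ee_pos: [439.6, -350.0, 139.5]
ft_force: [-2.9, 2.4, 12.4]
```

View pics/s4.png

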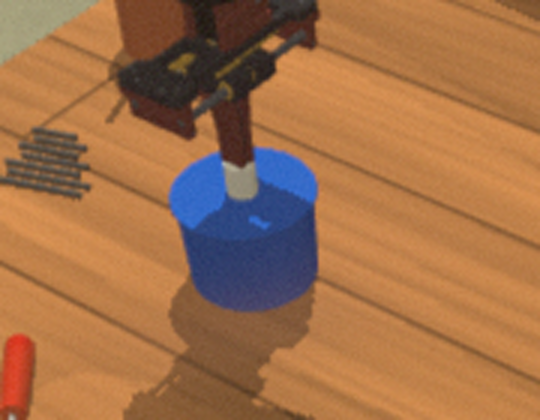

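The lid has dropped about 10 crop px and its flange now meets the rim. The force rose to 12 N at the expected home height. I'll press 1 mm more, lift, and go to the orange lid.

Scaled: 1 mm is 0.01.

```bash
python3 jog.py '0 0 0.01 0 0 0;0 0 0 0 0 0'|grep -E 'ee|ft_f'
python3 jog.py '0 0 -0.2 0 0 0;0 0 -0.4 0 0 0;0 0 -0.22 0 0 0;0 0 0 0 0 0' 50|grep -E 'ee|ft_f'
python3 jog.py '0.318 0.153 0 0 0 0;0.318 0.153 0 0 0 0;0.318 0.153 0 0 0 0;0.318 0.153 0 0 0 0;0.318 0.153 0 0 0 0'|grep -E 'ee|ft_f'
python3 jog.py '0.318 0.153 0 0 0 0;0.318 0.153 0 0 0 0;0.318 0.153 0 0 0 0;0.318 0.153 0 0 0 0;0.318 0.153 0 0 0 0'|grep -E 'ee|ft_f'
python3 jog.py '0.318 0.153 0 0 0 0;0.318 0.153 0 0 0 0;0.318 0.153 0 0 0 0;0.318 0.153 0 0 0 0;0.318 0.153 0 0 0 0'|grep -E 'ee|ft_f'
python3 jog.py '0 0 0 0 0 0;0 0 0 0 0 0'|grep -E 'ee|ft_f|wid'
python3 - <<'E'
from h import *
d=ctrl.get_image('wrist'); im=d['img']
def pr(X):
    p=d['R']@np.array(X,float)+d['t']; n=np.hypot(p[0],p[1]); th=np.arctan2(n,p[2]); return (d['cx']+d['fx']*th*p[0]/n).round(1),(d['cy']+d['fy']*th*p[1]/n).round(1)
print(pr([669.3,128,68]),pr([670.3,130,68]))
print(blob(d,(0,0,150),(180,70,255),(295,165,335,215)))
E
```

```text
ee_pos: [439.6, -350.1, 139.3]
ft_force: [-5.9, 4.8, 20.8]
ee_pos: [441.8, -351.8, 224.2]
ft_force: [-0.2, -0.5, -0.7]
ee_pos: [515.9, -189.3, 218.5]
ft_force: [0.5, -0.8, 0.2]
ee_pos: [592.3, -30.0, 218.4]
ft_force: [0.2, -0.1, 0.3]
ee_pos: [668.6, 129.0, 218.1]
ft_force: [0.0, 0.4, 0.3]
ee_pos: [668.4, 128.8, 217.9]
ft_force: [0.2, 0.2, -0.2]
width: 50.2
(np.float64(314.6), np.float64(192.4)) (np.float64(315.6), np.float64(190.5))
(316.52611351013184, 188.66290855407715, (27.867830276489258, 32.288394927978516))
```

```bash
python3 jog.py '0.015 0.02 0.24 0 0 0;0 0 0.35 0 0 0;0 0 0.35 0 0 0;0 0 0.28 0 0 0;0 0 0.2 0 0 0'|grep -E 'ee|ft_f'
python3 jog.py '0 0 0.1 0 0 0;0 0 0.04 0 0 0;0 0 0 0 0 0;0 0 0 0 0 0' |grep -E 'ee|ft_f'
python3 jog.py '0 0 0 0 0 0;0 0 0 0 0 0;0 0 0 0 0 0;0 0 0 0 0 0;0 0 0 0 0 0' 20
python3 jog.py '0 0 -0.15 0 0 0;0 0 -0.3 0 0 0;0 0 -0.4 0 0 0;0 0 -0.4 0 0 0;0 0 -0.35 0 0 0'
```

```text
ee_pos: [668.1, 126.5, 74.0]
ft_force: [-0.9, 0.9, -0.3]
ee_pos: [671.3, 128.3, 64.4]
ft_force: [0.5, 0.4, 1.3]
t: 29.37
ee_pos: [671.0, 128.9, 64.1]
orientation: [2.22, 2.222, 0.002]
ft_force: [-1.6, 0.0, 4.9]
width: 27.1
grasp_force: 30.0
t: 29.78
ee_pos: [670.5, 128.8, 226.4]
orientation: [2.22, 2.222, 0.001]
ft_force: [0.7, 0.5, -1.3]
width: 27.4
grasp_force: 30.0
```

```bash
python3 jog.py '0.258 -0.238 0 0 0 0;0.258 -0.238 0 0 0 0;0.258 -0.238 0 0 0 0;0.258 -0.238 0 0 0 0;0.258 -0.238 0 0 0 0'|grep -E 'ee|ft_f'
python3 jog.py '0.258 -0.238 0 0 0 0;0.258 -0.238 0 0 0 0;0.258 -0.238 0 0 0 0;0 0 0 0 0 0;0 0 0 0 0 0'|grep -E 'ee|ft_f'
python3 jog.py '0 0 0.2 0 0 0;0 0 0.25 0 0 0;0 0 0.2 0 0 0;0 0 0.12 0 0 0;0 0 0.05 0 0 0'|grep -E 'ee|ft_f'
python3 jog.py '0 0 0.05 0 0 0;0 0 0.03 0 0 0;0 0 0 0 0 0;0 0 0 0 0 0;0 0 0 0 0 0'
```

```text
ee_pos: [550.0, 258.5, 224.2]
ft_force: [0.9, 0.3, -0.6]
ee_pos: [478.7, 336.1, 224.0]
ft_force: [0.4, 0.2, -1.2]
ee_pos: [479.9, 333.6, 139.6]
ft_force: [-0.3, -0.5, -0.7]
t: 31.45
ee_pos: [480.4, 335.3, 134.0]
orientation: [2.22, 2.222, 0.002]
ft_force: [0.3, 0.4, -1.5]
width: 27.4
grasp_force: 30.0
```

Scaled: 3 mm is 0.03, 1 mm is 0.01.

```bash
python3 jog.py '0 0 0.03 0 0 0;0 0 0.01 0 0 0;0 0 0 0 0 0'|grep -E 'ee|ft_f'
python3 jog.py '0 0 0 0 0 0;0 0 0 0 0 0;0 0 0 0 0 0;0 0 0 0 0 0' 50|grep -E 'ee|ft_f'
python3 jog.py '0 0 -0.25 0 0 0;0 0 -0.25 0 0 0;0 0 0 0 0 0'|grep -E 'ee|ft_f'
python3 jog.py '0 0 0 0 0 0;0 0 0 0 0 0;0 0 0 0 0 0;0 0 0 0 0 0;0 0 0 0 0 0' 0
python3 - <<'E'
from h import *
d=ctrl.get_image('scene'); im=d['img']
cv2.imwrite('pics/s5.png',cv2.resize(im[140:280,400:580],None,fx=3,fy=3,interpolation=2)[:,:,::-1])
E
```

```text
ee_pos: [479.7, 334.9, 129.1]
ft_force: [-0.7, -1.6, 0.1]
ee_pos: [480.1, 335.1, 129.3]
ft_force: [-0.6, -0.3, 0.0]
ee_pos: [482.2, 336.5, 183.5]
ft_force: [0.9, 1.2, 0.0]
t: 32.7
ee_pos: [479.5, 334.7, 178.2]
orientation: [-2.22, -2.222, 0.003]
ft_force: [0.4, -0.1, 0.7]
width: 20.0
grasp_force: 0.0
```

View pics/s5.png

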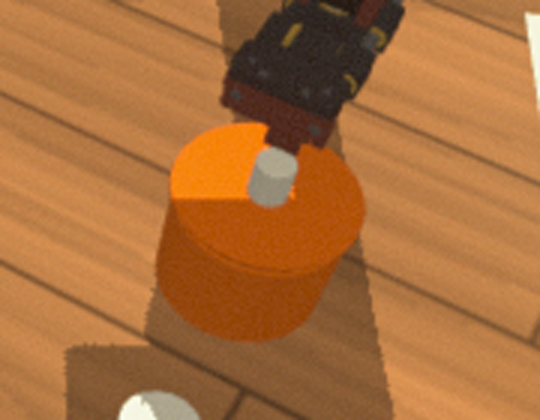

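The orange lid sits level on its tub, with its knob at (272,178) in the crop. I'll push it the same way, down to a TCP height of about 139.

The rows are not in the units I measure in: shifts go in units of 100 mm. I convert before sending: 12 mm is 0.12, 9 mm is 0.09.

```bash
python3 jog.py '0 0 0.12 0 0 0;0 0 0.09 0 0 0;0 0 0.03 0 0 0;0 0 0 0 0 0;0 0 0 0 0 0' 0|grep -E 'ee|ft_f|wid'
python3 jog.py '0 0 0.02 0 0 0;0 0 0.02 0 0 0;0 0 0.02 0 0 0;0 0 0.02 0 0 0'|grep -E 'ee|ft_f'
python3 jog.py '0 0 0.02 0 0 0;0 0 0.01 0 0 0;0 0 0.01 0 0 0;0 0 0 0 0 0'|grep -E 'ee|ft_f'
python3 jog.py '0 0 0.01 0 0 0;0 0 0.01 0 0 0;0 0 0.01 0 0 0;0 0 0 0 0 0'|grep -E 'ee|ft_f'
```

```text
ee_pos: [479.6, 334.8, 154.5]
ft_force: [-0.2, -0.3, -0.3]
width: 0.3
ee_pos: [480.2, 335.2, 147.4]
ft_force: [0.9, 0.4, 2.9]
ee_pos: [479.7, 334.8, 142.8]
ft_force: [0.8, 0.1, 0.0]
ee_pos: [479.8, 334.9, 139.9]
ft_force: [-0.7, 0.2, 0.3]
```

Scaled: 1 mm is 0.01.

```bash
python3 jog.py '0 0 0.01 0 0 0;0 0 0.01 0 0 0;0 0 0 0 0 0'|grep -E 'ee|ft_f'
```

```text
ee_pos: [480.0, 335.1, 139.5]
ft_force: [-4.7, -2.2, 11.8]
```

Scaled: 1 mm is 0.01.

```bash
python3 jog.py '0 0 0.01 0 0 0;0 0 0 0 0 0'|grep -E 'ee|ft_f'
python3 jog.py '0 0 -0.2 0 0 0;0 0 -0.4 0 0 0;0 0 -0.4 0 0 0;0 0 0 0 0 0'|grep -E 'ee|ft_f'
python3 jog.py '-0.3 -0.1 -0.2 0 0 0;-0.3 -0.1 -0.2 0 0 0;-0.3 0 0 0 0 0;-0.3 0 0 0 0 0;0 0 0 0 0 0'|grep -E 'ee|ft_f'
python3 jog.py '0 0 0 0 0 0;0 0 0 0 0 0;0 0 0 0 0 0'|grep -E '^t|ft_f'
python3 - <<'E'
from h import *
d=ctrl.get_image('scene'); im=d['img']
cv2.imwrite('pics/s6.png',im[:,:,::-1])
E
```

```text
ee_pos: [480.1, 335.1, 139.4]
ft_force: [-5.3, -4.1, 19.3]
ee_pos: [483.3, 337.3, 244.8]
ft_force: [1.0, 0.9, 0.9]
ee_pos: [459.4, 211.3, 277.5]
ft_force: [-0.6, 0.1, 0.1]
t: 35.58
ft_force: [0.3, -0.3, 0.0]
```

View pics/s6.png

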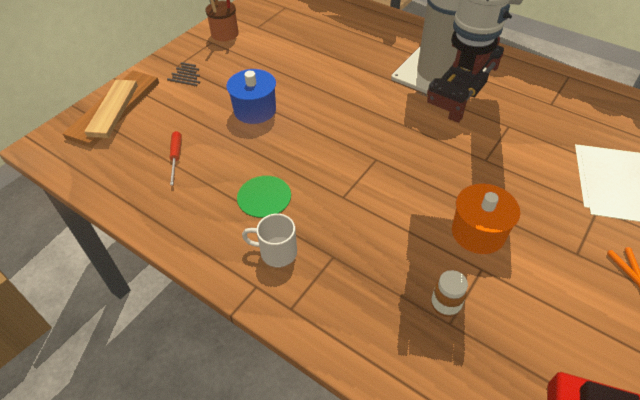

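Both lids are seated level on their tubs, blue at (253,88) and orange at (486,208). The mug, jar and screwdriver are where they started and the arm is clear, so I'm handing in.

```bash
python3 -c "
from workcell import ctrl
print(ctrl.close_job())"
```

```text
the job is handed in; nothing more can be done
None
```

The job is handed in at about 36 s of the 141 s allowed: the gears were swapped via the mat, both lids were pushed down to the expected home height, and the jar, screwdriver and mug look undisturbed in the last picture; the hand-in printed no verdict.

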